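# Hold a clasp plate down in the riveting jig with the keyed collar

### The job

In the basket workshop, fit the knurled metal collar over the upright post of the green riveting jig, turn it until its hidden keyways drop over the post's pins, and push it fully home so that it presses the sprung brass clasp plate right down. Finish still holding it pushed home in the gripper: the plate springs back if you let go. Leave the jar, the copper spool and the hammer where they are.

Things in the scene. Friction and masses are not known exactly. Their poses are not given: they have to be found in the camera images.
- collar: Loose round knurled aluminium cap, 52 mm diameter, 45 mm tall, 0.22 kg, upright, mouth down. Origin: centre of its underside, z up. Blind bore 26 mm wide, 39 mm deep, with 3 keyways 8.6 mm wide, 120 degrees apart, full depth, at unmarked angles. The pins' angle is unknown too: try turns up to 60 degrees either way (or 120 one way); it drops within a window about 9 degrees wide.
- post_top (a point): Centre of the top of the jig's fixed steel post, 66 mm above the bench, z up. Post 24 mm in diameter, tapered over its top 7 mm. Three brass pins, 6 mm thick, 120 degrees apart, reach radius 18 mm, their tops 16 mm below this point: an unaligned collar's underside stops there. Aligned, it slides 10 mm on to the clasp plate, then 10 mm against its spring: home is 36 mm below this point.
- jig: Fixed green base plate of the jig, 160 x 120 mm (its x, y), 16 mm thick, with the post at its middle; a bar at its +x edge rises 10 mm more. Origin: centre of its underside, on the post's axis, on the bench.
- clasp_plate (a joint): How far the brass clasp plate round the post is pushed down, m: 0 = up (top 40 mm above the bench), 0.010 = on its stop. A 60 mm disc with two ears, 94 mm over all along the jig's y, 4 mm thick. Its spring pushes up with 4 N at 0 and 9 N at 0.010; it carries the collar's weight without moving.
- jar: Bystander: glue jar with black cap, 52 mm in diameter, 70 mm tall; origin at the centre of its underside.
- spool: Bystander: copper-coloured spool, 56 mm in diameter, 50 mm tall; origin at the centre of its underside.
- hammer: Bystander: hammer lying on the bench to the left of the jig, handle towards the robot; origin near the middle of its underside.
Mind the look-alikes: they are no part of the job. Of the things like the collar, leave any that is purple, red or turquoise; of the rest the larger one is meant.

How it is judged:
By the outcome, as a careful person would: the job done as asked, in the order asked, and still so for the second after the job is handed in, while the arm keeps its last pose, push and grip.
It also fails if it takes over 58 s, if anything falls off the work surface, if the arm or the gripper's body presses on something with over 40 N, if the wrist force passes 120 N, or if a joint passes its speed limit or range.

### The arm

A 7-joint arm with a two-finger parallel gripper is mounted at the origin on the work surface. World frame = base frame: x ahead of the robot, y to its left, z up, the work surface at z = 0. Lengths are in m, angles in rad, forces in N, time in s.
With the tool pointing down it reaches from about 0.425 to 0.875 m from the base axis. Payload 4.7 kg.
Tool frame: the origin (TCP) lies at the very end of the fingers, on their centre line; the grasp point (between the pads) lies behind it (ctrl.tcp_to_grasp is the z of the grasp point in the tool frame, in m); z points along the fingers, y is the line along which they close (so a half turn about z gives the same grasp; the last joint's range is limited). The gripper opens to 87 mm and grips with 3 to 60 N. Pads are 19 mm wide; open, the fingers measure 117 mm over their backs; the gripper's body (75 mm by 190 mm) begins 51 mm behind the grasp point.
Start: joints at [1.259, 0.321, -0.07, 1.45, 0.023, 1.371, -0.057], TCP at [0.208, -0.616, 0.223] pointing down, gripper open.
Joint ranges: [-2.86, 2.86], [-0.3, 2.09], [-1.38, 1.24], [0.06, 2.45], [-1.56, 4.7], [0.09, 2.05], [-2.69, 2.69]. Speed limits (rad/s): [2.57, 2.57, 3.14, 3.14, 3.14, 3.14, 3.14].

### API

Orientations are given as a rotation vector (axis times angle).
In Python, from bench import ctrl gives the robot as it stands.
- The arm moves only by the tool step_arm, never from a script. Its argument "targets" is a list of rows, each a list of 7 numbers: the shift along the world's x, y, z in cm, then the turn, a rotation vector about the world's x, y, z in degrees, then the opening, from 0 (shut) to 1 (fully open). A call has exactly 5 rows; each row shifts and turns the commanded pose from where the row before left it; what a row does not reach is not made up. A row lasts 1/12 s, in which the tool goes at most 41.7 mm and 7.16 degrees, less where a joint would pass 70% of its speed; a pose out of reach is approached as far as the arm can. A call with a gripper value outside its range is refused whole. The fingers move at their own pace and stop on an object; "force" is the grip in N (left out, the last holds). Time passes only in rows, so rows that do not move let the fingers close, or fill a call up. It gives the time, the measured TCP pose, the force, the opening and the grip force at its end, in the units of the state.
- ctrl.get_state(): the state, without advancing time (a new reading comes with each control period).
- ctrl.get_image(name): name is "scene" or "top"; returns (picture, depth): 480x640x3 uint8, red, green, blue; 480x640 float32, m along the optical axis (not along the pixel's ray), 0 where there is no reading.
- ctrl.camera_params(name): a dict with "intrinsics" (3x3 intrinsics, pixels), "distortion" ([k1, k2, p1, p2, k3] as OpenCV has them; the pictures are not rectified), "rvec" (rotation vector, rad) and "tvec" (3), from world to camera coordinates, as OpenCV has them. Camera axes: x right, y down, z forward; pixel columns grow to the right and rows downward; lengths in m; the calibration is good to about 2 mm. A picture is of the moment at which its call begins. camera_params takes no time and is no camera call.
- ctrl.close_job(): hands the job in; it is judged then, once.
The state is a dict: "time": time; "joint_positions": joint angles; "qd": joint speeds; "joint_torque": joint torques, N m; "position": TCP position; "tool_rot": TCP orientation; "ft_force": force on the tool from outside, world axes, zero at the start; "torque": the same for the moment, N m; "grip_width": opening from 0.0 (shut) to 1.0 (fully open); "grip_force": force on a finger pad.
Only numpy, scipy, OpenCV 4.12 (cv2) and the standard library are available. Lean on these libraries where they do the work, as an engineer would, in place of code of your own. Each camera call takes 0.05 s, during which the arm holds its last target. There are 200 camera calls.

## Working session

There is one attempt and no reset: what is moved stays moved. The work goes in short steps, Python scripts to look and compute and a tool call to move; the robot and the scene stay as the last step left them, time stands still between calls to the robot, and variables do not carry over. Pictures are saved under pics/ and viewed, at most 10 in all, crops included, and the job is handed in when it is done.

Besides the shell and the picture viewer there is one more tool, called after "Call:" by a JSON object that holds its "op" and its "data", one argument or row to a line. step_arm: Moves the arm, as the interface text tells. Its arguments: {"type":"object","properties":{"targets":{"type":"array"},"force":{"type":"number"}},"required":["targets"]}

```bash
mkdir -p pics; ls; python3 - <<'E'
from bench import ctrl
import cv2,numpy as np
np.set_printoptions(precision=4,suppress=True)
for n in("scene","top"):
    im,d=ctrl.get_image(n); cv2.imwrite(f"pics/{n}0.png",im[...,::-1]); np.savez(f"{n}0.npz",im=im,d=d); print(n,ctrl.camera_params(n))
print(ctrl.get_state(),ctrl.tcp_to_grasp)
E
```

```text
pics
scene {'intrinsics': array([[589.7525,   0.    , 320.7593],
       [  0.    , 589.7525, 241.7753],
       [  0.    ,   0.    ,   1.    ]]), 'distortion': array([0.0403, 0.    , 0.    , 0.    , 0.    ]), 'rvec': array([ 1.4896,  2.0445, -0.8347]), 'tvec': array([ 0.1231, -0.3575,  1.586 ])}
top {'intrinsics': array([[569.6102,   0.    , 318.186 ],
       [  0.    , 569.6102, 234.4519],
       [  0.    ,   0.    ,   1.    ]]), 'distortion': array([-0.1306,  0.    ,  0.    ,  0.    ,  0.    ]), 'rvec': array([ 2.2058, -2.1558,  0.0609]), 'tvec': array([0.0328, 0.6281, 1.0971])}
{'time': 0.1, 'joint_positions': array([ 1.2591,  0.3218, -0.0701,  1.4515,  0.0226,  1.3708, -0.0569]), 'qd': array([-0.001 , -0.0027,  0.    , -0.0024, -0.0028, -0.0026, -0.0006]), 'joint_torque': array([ -0.0005, -49.257 ,  -0.4063, -31.3398,  -0.0642,   0.0395,
         0.0001]), 'position': array([ 0.2078, -0.6154,  0.2216]), 'tool_rot': array([-3.0984, -0.5092,  0.0006]), 'ft_force': array([-0.2629,  0.2643, -0.5532]), 'torque': array([0.0578, 0.0148, 0.0223]), 'grip_force': 0.0, 'grip_width': 1.0005724161230536} -0.0187
```

View pics/scene0.png

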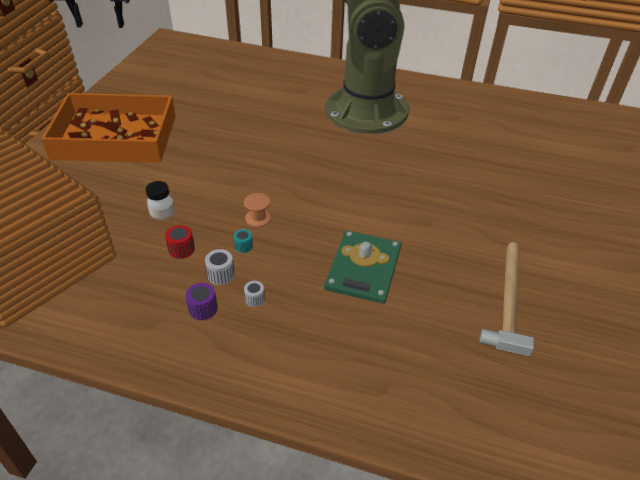

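View pics/top0.png

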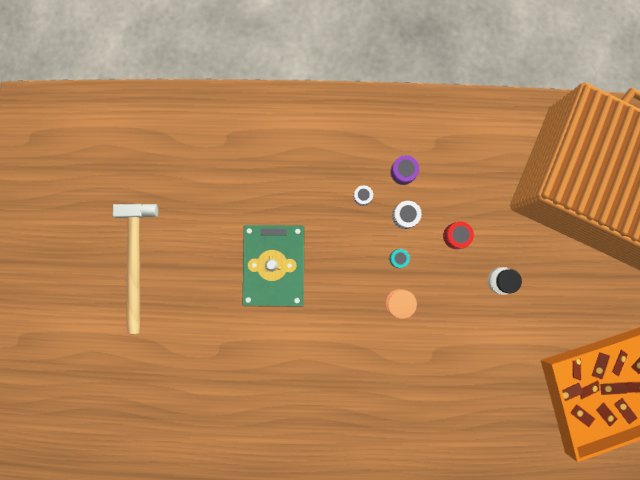

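The scene view shows five collars: purple (202,301), red (180,242), turquoise (243,241), large aluminium (219,267) and small aluminium (254,293). In the top view the two aluminium ones are at (407,214), large, and (364,194), small. Purple, red and turquoise are excluded, and the larger of the other two is meant, so the collar is the one at top (407,214). The post is at top (272,265) and scene (365,247).

```bash
cat > h.py <<'E'
import numpy as np,cv2
from bench import ctrl
np.set_printoptions(precision=4,suppress=True)
def cam(n):
    p=ctrl.camera_params(n); R=cv2.Rodrigues(np.array(p["rvec"]))[0]
    return p["intrinsics"],p["distortion"],R,np.array(p["tvec"])
def ray(n,uv):
    K,D,R,t=cam(n); u=cv2.undistortPoints(np.float64(uv).reshape(-1,1,2),K,D)[:,0]
    return -R.T@t,np.c_[u,np.ones(len(u))]@R       # centre, directions (depth-scaled)
def cloud(n,d):
    v,u=np.mgrid[:480,:640]; c,r=ray(n,np.stack([u,v],-1).reshape(-1,2))
    P=c+r*d.reshape(-1,1); P[d.ravel()==0]=np.nan; return P.reshape(480,640,3)
def tri(uvA,uvB):
    c1,r1=ray("scene",[uvA]);c2,r2=ray("top",[uvB]); A=np.c_[r1[0],-r2[0]]
    s=np.linalg.lstsq(A,c2-c1,rcond=None)[0]; a,b=c1+s[0]*r1[0],c2+s[1]*r2[0]
    return (a+b)/2,np.linalg.norm(a-b)
E
python3 - <<'E'
from h import *
C={}
for n in("scene","top"):
    f=np.load(f"{n}0.npz"); P=C[n]=cloud(n,f["d"]); im=f["im"]
    print(n,"bench z",np.nanmedian(P[300:330,150:200,2] if n=="top" else P[330:360,380:420,2]))
    for nm,uv,r in(("collar",(407,214) if n=="top" else (219,262),20),("small",(364,194) if n=="top" else (254,290),14),("post",(272,265) if n=="top" else (365,247),14),("spool",(401,303) if n=="top" else (257,203),18),("jar",(508,281) if n=="top" else (158,190),16)):
        Q=P[uv[1]-r:uv[1]+r,uv[0]-r:uv[0]+r].reshape(-1,3); zt=np.nanpercentile(Q[:,2],97)
        T=Q[Q[:,2]>(zt-.006)]; c,rad=cv2.minEnclosingCircle(T[:,:2].astype(np.float32))
        print(nm,"ztop",zt,"med",np.nanmedian(T,0),"mid",(np.nanmin(T,0)+np.nanmax(T,0))/2,"dia",np.ptp(T[:,:2],0),len(T))
    g=(im[...,1]>im[...,0]*1.25)&(im[...,1]>im[...,2]*1.1)&(np.abs(P[...,2]-.016)<.006)
    G=P[g][:,:2]; G=G[(np.abs(G-np.median(G,0))<.12).all(1)]
    print("jig",cv2.minAreaRect((G*1000).astype(np.float32)))
a=cv2.resize(np.load("scene0.npz")["im"][220:330,150:300],None,fx=4,fy=4,interpolation=2)
b=cv2.resize(np.load("top0.npz")["im"][215:325,235:305],None,fx=4,fy=4,interpolation=2)
c=np.hstack([a[:,:480],b]);print(c.shape)
cv2.imwrite("pics/crop.png",c[...,::-1])
E
```

```text
scene bench z -0.0010715904786499642
collar ztop 0.04540475072958757 med [ 0.674  -0.1237  0.0436] mid [ 0.6722 -0.1246  0.0442] dia [0.0533 0.053 ] 448
small ztop 0.0328059669718888 med [ 0.7103 -0.0382  0.0306] mid [ 0.7094 -0.0388  0.0308] dia [0.0384 0.0364] 257
post ztop 0.06452927017826918 med [0.5701 0.1358 0.0634] mid [0.569  0.1352 0.0629] dia [0.0219 0.022 ] 82
spool ztop 0.0502497135437434 med [ 0.4996 -0.115   0.0481] mid [ 0.4977 -0.1155  0.0487] dia [0.0591 0.0551] 379
jar ztop 0.06973875282623558 med [ 0.5478 -0.3159  0.0677] mid [ 0.5468 -0.3164  0.0679] dia [0.0488 0.0473] 271
jig ((567.90087890625, 136.23291015625), (163.3861083984375, 118.3299560546875), 1.0624630451202393)
top bench z -0.0005387606136744161
collar ztop 0.04756987548058083 med [ 0.6705 -0.1238  0.045 ] mid [ 0.6701 -0.1236  0.0462] dia [0.0488 0.0511] 515
small ztop 0.03415998256935278 med [ 0.7073 -0.0404  0.0316] mid [ 0.7077 -0.0397  0.0323] dia [0.0359 0.0335] 260
post ztop 0.06573168152116879 med [0.5646 0.1343 0.0641] mid [0.5655 0.1355 0.065 ] dia [0.0209 0.0212] 104
spool ztop 0.05230949637528357 med [ 0.496  -0.1144  0.0495] mid [ 0.4961 -0.1153  0.0508] dia [0.0535 0.0559] 616
jar ztop 0.07241919844457635 med [ 0.5441 -0.3171  0.0698] mid [ 0.5448 -0.3177  0.0705] dia [0.0438 0.0461] 426
jig ((565.5208740234375, 135.38412475585938), (158.3087921142578, 119.31255340576172), 1.2950739860534668)
(440, 760, 3)
```

View pics/crop.png

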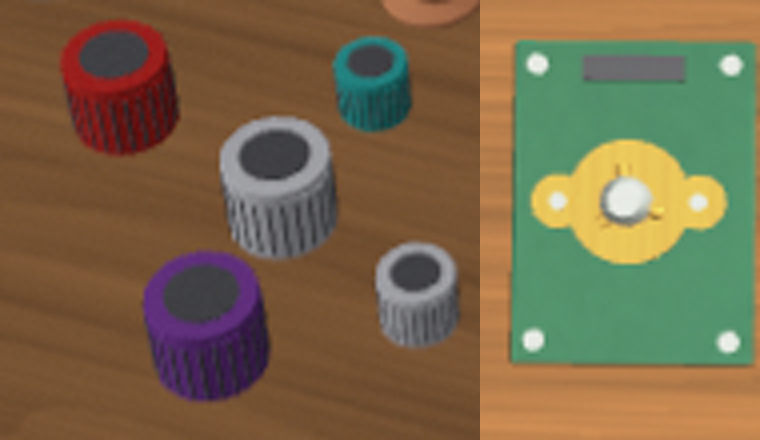

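The crop confirms it: the large aluminium collar is at crop (275,185), clearly bigger than the small one at (417,293). The post is at the jig's centre, crop (625,200).

- **Collar:** about (0.671, -0.124), top at 0.045 m, 52 mm wide, which matches the text.
- **Post:** about (0.567, 0.135), top at 0.065 m, which matches 66 mm.
- **Grip direction:** the present closing line, at about 109°, passes between the neighbouring collars, so I keep it.

Call:
{"op": "step_arm", "data": {
  "targets": [
    [2.3,2.45,-0.3,0,0,0,1],
    [2.3,2.45,-0.3,0,0,0,1],
    [2.3,2.45,-0.3,0,0,0,1],
    [2.3,2.45,-0.3,0,0,0,1],
    [2.3,2.45,-0.3,0,0,0,1]
  ]
}}

```text
time: 0.52
position: [0.3237, -0.4918, 0.207]
tool_rot: [-3.099, -0.509, 0.001]
ft_force: [0.1, -0.9, 0.4]
grip_width: 1.001
grip_force: 0.0
```

Call:
{"op": "step_arm", "data": {
  "targets": [
    [2.3,2.45,-0.3,0,0,0,1],
    [2.3,2.45,-0.3,0,0,0,1],
    [2.3,2.45,-0.3,0,0,0,1],
    [2.3,2.45,-0.3,0,0,0,1],
    [2.3,2.45,-0.3,0,0,0,1]
  ]
}}

```text
time: 0.93
position: [0.4387, -0.3693, 0.1921]
tool_rot: [-3.1, -0.509, 0.001]
ft_force: [0.8, -0.3, -1.1]
grip_width: 0.998
grip_force: 0.0
```

Call:
{"op": "step_arm", "data": {
  "targets": [
    [2.3,2.45,-0.3,0,0,0,1],
    [2.3,2.45,-0.3,0,0,0,1],
    [2.3,2.45,-0.3,0,0,0,1],
    [2.3,2.45,-0.3,0,0,0,1],
    [2.3,2.45,-0.3,0,0,0,1]
  ]
}}

```text
time: 1.35
position: [0.5536, -0.247, 0.177]
tool_rot: [-3.1, -0.509, 0.001]
ft_force: [-0.1, -0.8, 0.0]
grip_width: 0.999
grip_force: 0.0
```

Call:
{"op": "step_arm", "data": {
  "targets": [
    [2.3,2.45,-0.3,0,0,0,1],
    [2.3,2.45,-0.3,0,0,0,1],
    [2.3,2.45,-0.3,0,0,0,1],
    [2.3,2.45,-0.3,0,0,0,1],
    [2.3,2.45,-0.3,0,0,0,1]
  ]
}}

```text
time: 1.77
position: [0.6686, -0.1247, 0.1618]
tool_rot: [-3.1, -0.509, 0.002]
ft_force: [1.2, -0.5, 0.3]
grip_width: 0.998
grip_force: 0.0
```

```bash
python3 - <<'E'
from h import *
s=ctrl.get_state(); print({k:s[k] for k in("time","position","tool_rot","joint_positions","ft_force","torque")})
R=cv2.Rodrigues(s["tool_rot"])[0]; print(R[:,1],R[:,2])
E
```

```text
{'time': 1.7667, 'position': array([ 0.6686, -0.1247,  0.1618]), 'tool_rot': array([-3.0999, -0.5092,  0.0017]), 'joint_positions': array([ 0.4593,  0.4506, -0.4269,  1.4333,  0.1884,  1.2991, -1.2258]), 'ft_force': array([ 1.2044, -0.5327,  0.2677]), 'torque': array([-0.0521, -0.0735, -0.0486])}
[ 0.3199 -0.9475 -0.0003] [-0.0011 -0.     -1.    ]
```

Call:
{"op": "step_arm", "data": {
  "targets": [
    [0.2,0.05,-2.9,0,0,0,1],
    [0,0,-2.9,0,0,0,1],
    [0,0,-2.9,0,0,0,1],
    [0,0,-2.9,0,0,0,1],
    [0,0,-2.9,0,0,0,1]
  ]
}}

```text
time: 2.18
position: [0.6695, -0.1253, 0.0157]
tool_rot: [-3.1, -0.51, 0.001]
ft_force: [0.3, 0.4, 0.1]
grip_width: 1.002
grip_force: 0.0
```

Call:
{"op": "step_arm", "data": {
  "targets": [
    [0,0,-0.4,0,0,0,1],
    [0,0,-0.3,0,0,0,1],
    [0,0,0,0,0,0,1],
    [0,0,0,0,0,0,0.6],
    [0,0,0,0,0,0,0.5]
  ],
  "force": 10
}}

```text
time: 2.6
position: [0.6717, -0.1256, 0.013]
tool_rot: [3.099, 0.509, 0.005]
ft_force: [0.4, -0.5, -0.0]
grip_width: 0.918
grip_force: 0.0
```

Call:
{"op": "step_arm", "data": {
  "targets": [
    [0,0,0,0,0,0,0.4],
    [0,0,0,0,0,0,0.4],
    [0,0,0,0,0,0,0.4],
    [0,0,0,0,0,0,0.3],
    [0,0,0,0,0,0,0.3]
  ],
  "force": 10
}}

```text
time: 3.02
position: [0.6701, -0.1255, 0.0109]
tool_rot: [3.1, 0.509, 0.0]
ft_force: [-0.1, -0.5, 1.4]
grip_width: 0.593
grip_force: 10.0
```

Call:
{"op": "step_arm", "data": {
  "targets": [
    [0,0,0,0,0,0,0.3],
    [0,0,0,0,0,0,0.2],
    [0,0,0,0,0,0,0.2],
    [0,0,0,0,0,0,0.2],
    [0,0,0,0,0,0,0.2]
  ],
  "force": 45
}}

```text
time: 3.43
position: [0.6702, -0.1255, 0.0109]
tool_rot: [3.1, 0.509, 0.0]
ft_force: [-0.9, -1.2, 3.6]
grip_width: 0.586
grip_force: 45.0
```

Call:
{"op": "step_arm", "data": {
  "targets": [
    [0,0,1,0,0,0,0.2],
    [0,0,2,0,0,0,0.2],
    [0,0,3,0,0,0,0.2],
    [0,0,3,0,0,0,0.2],
    [-0.4,0.9,0,0,0,0,0.2]
  ]
}}

```text
time: 3.85
position: [0.6703, -0.1191, 0.1074]
tool_rot: [3.096, 0.504, 0.016]
ft_force: [1.6, -0.7, -1.0]
grip_width: 0.583
grip_force: 45.0
```

Call:
{"op": "step_arm", "data": {
  "targets": [
    [-1,2.6,0,0,0,0,0.2],
    [-1.2,3,0,0,0,0,0.2],
    [-1.2,3,0,0,0,0,0.2],
    [-1.2,3,0,0,0,0,0.2],
    [-1.2,3,0,0,0,0,0.2]
  ]
}}

```text
time: 4.27
position: [0.6063, 0.0313, 0.0997]
tool_rot: [-3.1, -0.51, 0.003]
ft_force: [0.9, 1.4, -3.3]
grip_width: 0.585
grip_force: 45.0
```

Call:
{"op": "step_arm", "data": {
  "targets": [
    [-1.2,3,0,0,0,0,0.2],
    [-1.2,3,0,0,0,0,0.2],
    [-1.2,2.6,0,0,0,0,0.2],
    [-0.6,1.8,0,0,0,0,0.2],
    [0,0,0,0,0,0,0.2]
  ]
}}

```text
time: 4.68
position: [0.5626, 0.1405, 0.1002]
tool_rot: [-3.094, -0.522, 0.003]
ft_force: [-0.1, 0.7, -2.6]
grip_width: 0.585
grip_force: 45.0
```

```bash
python3 - <<'E'
from h import *
s=ctrl.get_state(); print({k:s[k] for k in("time","position","tool_rot","joint_positions","ft_force","torque")})
I=[]
for n in("scene","top"):
    im,d=ctrl.get_image(n); np.savez(f"{n}1.npz",im=im,d=d)
    K,D,R,t=cam(n); uv=cv2.projectPoints(np.float64([.567,.135,.08]),R,t,K,D)[0].ravel(); print(n,uv)
    u,v=uv.astype(int); I.append(cv2.resize(im[v-50:v+50,u-50:u+50],None,fx=4,fy=4,interpolation=2)); print(u-50,v-50)
cv2.imwrite("pics/held.png",np.hstack(I)[...,::-1])
E
```

```text
{'time': 4.6833, 'position': array([0.5626, 0.1405, 0.1002]), 'tool_rot': array([-3.0944, -0.5222,  0.0027]), 'joint_positions': array([ 0.185 ,  0.315 , -0.5548,  1.7583,  0.1781,  1.1205, -1.6623]), 'ft_force': array([-0.1165,  0.7395, -2.6315]), 'torque': array([0.07  , 0.0125, 0.0258])}
scene [365.7141 238.4401]
315 188
top [269.8708 263.558 ]
219 213
```

View pics/held.png

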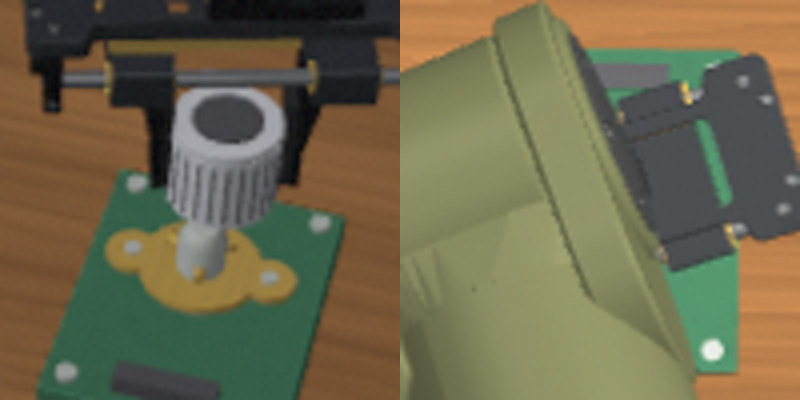

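The left half (scene) shows the collar held upright above the post, its top at crop (228,120) and the post at (203,245). In the top view the arm covers it. Next I measure the collar's position from the scene depth.

```bash
python3 - <<'E'
from h import *
s=ctrl.get_state(); print({k:s[k] for k in("time","position","tool_rot","ft_force")})
f=np.load("scene1.npz"); P=cloud("scene",f["d"]); im=f["im"]
Q=P[205:240,355:390].reshape(-1,3); print(np.nanpercentile(Q[:,2],[50,80,90,97]))
zt=.1352
T=Q[(Q[:,2]>.125)&(Q[:,2]<.142)]; print(len(T),np.median(T,0),(T.min(0)+T.max(0))/2,np.ptp(T,0))
E
```

```text
{'time': 4.7833, 'position': array([0.5649, 0.1348, 0.1001]), 'tool_rot': array([ 3.099 ,  0.5139, -0.0018]), 'ft_force': array([-0.4243, -1.2683, -2.616 ])}
[0.1319 0.139  0.1837 0.1868]
538 [0.5693 0.1426 0.1329] [0.5655 0.1442 0.1332] [0.0544 0.0602 0.0164]
```

Call:
{"op": "step_arm", "data": {
  "targets": [
    [0,0,-0.8,0,0,0,0.2],
    [0,0,-0.8,0,0,0,0.2],
    [0,0,-0.5,0,0,0,0.2],
    [0,0,-0.4,0,0,0,0.2],
    [0,0,-0.3,0,0,0,0.2]
  ]
}}

```text
time: 5.2
position: [0.5656, 0.1328, 0.0713]
tool_rot: [3.1, 0.508, -0.003]
ft_force: [-0.2, -0.1, -3.9]
grip_width: 0.584
grip_force: 45.0
```

Call:
{"op": "step_arm", "data": {
  "targets": [
    [0,0,-0.3,0,0,0,0.2],
    [0,0,0,0,0,0,0.2],
    [0,0,0,0,0,0,0.2],
    [0,0,0,0,0,0,0.2],
    [0,0,0,0,0,0,0.2]
  ]
}}

```text
time: 5.62
position: [0.5662, 0.1338, 0.0699]
tool_rot: [3.1, 0.51, 0.001]
ft_force: [-0.3, 0.4, -2.2]
grip_width: 0.586
grip_force: 45.0
```

Call:
{"op": "step_arm", "data": {
  "targets": [
    [0,0,-0.3,0,0,0,0.2],
    [0,0,-0.2,0,0,0,0.2],
    [0,0,-0.2,0,0,0,0.2],
    [0,0,-0.1,0,0,0,0.2],
    [0,0,0,0,0,0,0.2]
  ]
}}

```text
time: 6.03
position: [0.5658, 0.1339, 0.0612]
tool_rot: [-3.1, -0.51, 0.001]
ft_force: [-0.7, 0.9, -2.6]
grip_width: 0.586
grip_force: 45.0
```

Call:
{"op": "step_arm", "data": {
  "targets": [
    [0,0,-0.1,0,0,0,0.2],
    [0,0,-0.1,0,0,0,0.2],
    [0,0,0,0,0,0,0.2],
    [0,0,0,0,0,0,0.2],
    [0,0,0,0,0,0,0.2]
  ]
}}

```text
time: 6.45
position: [0.5659, 0.134, 0.0595]
tool_rot: [-3.1, -0.51, 0.0]
ft_force: [-1.2, 2.0, -2.3]
grip_width: 0.586
grip_force: 45.0
```

Call:
{"op": "step_arm", "data": {
  "targets": [
    [0,0,-0.1,0,0,0,0.2],
    [0,0,0,0,0,0,0.2],
    [0,0,-0.1,0,0,0,0.2],
    [0,0,0,0,0,0,0.2],
    [0,0,0,0,0,0,0.2]
  ]
}}

```text
time: 6.87
position: [0.566, 0.1343, 0.0577]
tool_rot: [-3.099, -0.51, -0.0]
ft_force: [-2.1, 3.5, -0.0]
grip_width: 0.589
grip_force: 45.0
```

Call:
{"op": "step_arm", "data": {
  "targets": [
    [0,0,-0.1,0,0,0,0.2],
    [0,0,0,0,0,0,0.2],
    [0,0,0,0,0,0,0.2],
    [0,0,0,0,0,0,0.2],
    [0,0,0,0,0,0,0.2]
  ]
}}

```text
time: 7.28
position: [0.5659, 0.1343, 0.0566]
tool_rot: [-3.099, -0.51, -0.0]
ft_force: [-3.9, 4.7, 0.5]
grip_width: 0.586
grip_force: 45.0
```

```bash
python3 - <<'E'
from h import *
s=ctrl.get_state(); print({k:s[k] for k in("time","position","tool_rot","ft_force","torque","joint_positions")})
im,d=ctrl.get_image("scene"); np.savez("scene2.npz",im=im,d=d)
cv2.imwrite("pics/s2.png",cv2.resize(im[190:300,310:430],None,fx=5,fy=5,interpolation=2)[...,::-1])
P=cloud("scene",d);Q=P[210:250,350:390].reshape(-1,3)
for a,b in((.085,.095),(.09,.1),(.1,.11)):
    T=Q[(Q[:,2]>a)&(Q[:,2]<b)]; print(len(T),T.min(0),T.max(0))
E
```

```text
{'time': 7.2833, 'position': array([0.5659, 0.1343, 0.0566]), 'tool_rot': array([-3.0992, -0.5102, -0.0002]), 'ft_force': array([-3.8858,  4.7409,  0.5382]), 'torque': array([1.0383, 0.6936, 0.0373]), 'joint_positions': array([ 0.1759,  0.3654, -0.5371,  1.7927,  0.2127,  1.041 , -1.6848])}
463 [0.5441 0.1075 0.085 ] [0.5961 0.1727 0.0949]
223 [0.5469 0.1075 0.09  ] [0.5961 0.1739 0.0999]
43 [0.5531 0.1079 0.1001] [0.5868 0.1752 0.1096]
```

View pics/s2.png

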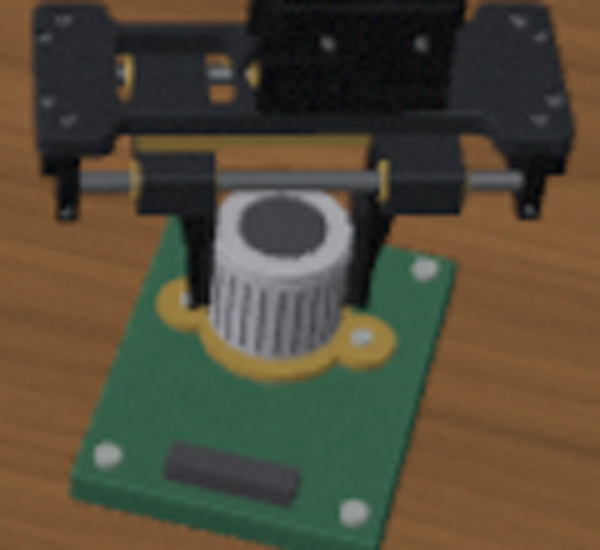

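The picture shows the collar upright on the post, its top face at crop (283,225), with the brass plate under it. I check for slip in the grip by comparing top-face heights.

```bash
python3 - <<'E'
from h import *
for i,(u,v),z in((0,(220,260),.0109),(1,(372,218),.1001),(2,(366,235),.0566)):
    d=np.load(f"scene{i}.npz")["d"]; P=cloud("scene",d)[v-3:v+4,u-4:u+5].reshape(-1,3); m=np.nanmedian(P,0); print(m,"top-TCP",m[2]-z)
E
```

```text
[ 0.6753 -0.1193  0.0442] top-TCP 0.0332713900516747
[0.5658 0.1423 0.1335] top-TCP 0.0334367151532565
[0.5684 0.1351 0.0902] top-TCP 0.0336288737920729
```

There is no slip: the top face stays 33.5 mm above the TCP. The underside is therefore at about 0.046 m, already below the pin tops at 0.050 m, so the keyways seem to have met the pins. I relieve the sideways force and go on down.

Call:
{"op": "step_arm", "data": {
  "targets": [
    [-0.05,0.06,0,0,0,0,0.2],
    [0,0,0,0,0,0,0.2],
    [0,0,-0.1,0,0,0,0.2],
    [0,0,0,0,0,0,0.2],
    [0,0,0,0,0,0,0.2]
  ]
}}

```text
time: 7.75
position: [0.5658, 0.1343, 0.0555]
tool_rot: [-3.1, -0.509, -0.001]
ft_force: [-0.8, 3.6, 0.2]
grip_width: 0.584
grip_force: 45.0
```

Call:
{"op": "step_arm", "data": {
  "targets": [
    [0,0.05,-0.1,0,0,0,0.2],
    [0,0,-0.1,0,0,0,0.2],
    [0,0,-0.1,0,0,0,0.2],
    [0,0,0,0,0,0,0.2],
    [0,0,0,0,0,0,0.2]
  ]
}}

```text
time: 8.17
position: [0.5657, 0.1344, 0.0523]
tool_rot: [3.1, 0.509, 0.0]
ft_force: [-1.0, 2.8, -1.4]
grip_width: 0.582
grip_force: 45.0
```

Call:
{"op": "step_arm", "data": {
  "targets": [
    [0,0,-0.1,0,0,0,0.2],
    [0,0,-0.1,0,0,0,0.2],
    [0,0,0,0,0,0,0.2],
    [0,0,0,0,0,0,0.2],
    [0,0,0,0,0,0,0.2]
  ]
}}

```text
time: 8.58
position: [0.5657, 0.1344, 0.0507]
tool_rot: [3.1, 0.509, 0.0]
ft_force: [-0.3, 2.0, -0.6]
grip_width: 0.587
grip_force: 45.0
```

Call:
{"op": "step_arm", "data": {
  "targets": [
    [0,0.03,-0.1,0,0,0,0.2],
    [0,0,-0.1,0,0,0,0.2],
    [0,0,-0.1,0,0,0,0.2],
    [0,0,0,0,0,0,0.2],
    [0,0,0,0,0,0,0.2]
  ]
}}

```text
time: 9.0
position: [0.5657, 0.1345, 0.0477]
tool_rot: [3.099, 0.509, 0.0]
ft_force: [-1.4, -0.7, 2.8]
grip_width: 0.585
grip_force: 45.0
```

Call:
{"op": "step_arm", "data": {
  "targets": [
    [0,0,-0.1,0,0,0,0.2],
    [0,0,-0.1,0,0,0,0.2],
    [0,0,-0.1,0,0,0,0.2],
    [0,0,0,0,0,0,0.2],
    [0,0,0,0,0,0,0.2]
  ]
}}

```text
time: 9.42
position: [0.5657, 0.1345, 0.0446]
tool_rot: [3.099, 0.509, 0.0]
ft_force: [-1.3, -2.4, 3.8]
grip_width: 0.581
grip_force: 45.0
```

```bash
python3 - <<'E'
from h import *
s=ctrl.get_state(); print({k:s[k] for k in("time","position","tool_rot","ft_force","torque")})
E
```

```text
{'time': 9.4167, 'position': array([0.5657, 0.1345, 0.0446]), 'tool_rot': array([3.0994, 0.509 , 0.0001]), 'ft_force': array([-1.3053, -2.4161,  3.7639]), 'torque': array([-0.4888,  0.2111,  0.0487])}
```

Call:
{"op": "step_arm", "data": {
  "targets": [
    [0,0,-0.1,0,0,0,0.2],
    [0,0,-0.1,0,0,0,0.2],
    [0,0,-0.1,0,0,0,0.2],
    [0,0,0,0,0,0,0.2],
    [0,0,0,0,0,0,0.2]
  ]
}}

```text
time: 9.83
position: [0.5657, 0.1346, 0.0417]
tool_rot: [3.099, 0.509, 0.0]
ft_force: [-0.8, -2.4, 5.0]
grip_width: 0.583
grip_force: 45.0
```

Call:
{"op": "step_arm", "data": {
  "targets": [
    [0,0,-0.05,0,0,0,0.2],
    [0,0,-0.05,0,0,0,0.2],
    [0,0,-0.05,0,0,0,0.2],
    [0,0,0,0,0,0,0.2],
    [0,0,0,0,0,0,0.2]
  ]
}}

```text
time: 10.25
position: [0.5658, 0.1345, 0.0408]
tool_rot: [3.099, 0.509, 0.0]
ft_force: [-2.0, -2.4, 9.4]
grip_width: 0.582
grip_force: 45.0
```

Call:
{"op": "step_arm", "data": {
  "targets": [
    [0,0,-0.05,0,0,0,0.2],
    [0,0,-0.05,0,0,0,0.2],
    [0,0,0,0,0,0,0.2],
    [0,0,0,0,0,0,0.2],
    [0,0,0,0,0,0,0.2]
  ]
}}

```text
time: 10.67
position: [0.5658, 0.1346, 0.0407]
tool_rot: [3.099, 0.509, 0.0]
ft_force: [-5.4, -3.4, 15.0]
grip_width: 0.584
grip_force: 45.0
```

Call:
{"op": "step_arm", "data": {
  "targets": [
    [0,0,0,0,0,0,0.2],
    [0,0,0,0,0,0,0.2],
    [0,0,0,0,0,0,0.2],
    [0,0,0,0,0,0,0.2],
    [0,0,0,0,0,0,0.2]
  ]
}}

```text
time: 11.08
position: [0.5658, 0.1346, 0.0408]
tool_rot: [3.099, 0.509, 0.0]
ft_force: [-5.3, -3.5, 14.7]
grip_width: 0.587
grip_force: 45.0
```

```bash
python3 - <<'E'
from h import *
s=ctrl.get_state(); print({k:s[k] for k in("time","position","ft_force","torque","grip_width")})
im,d=ctrl.get_image("scene"); np.savez("scene3.npz",im=im,d=d)
cv2.imwrite("pics/s3.png",cv2.resize(im[190:300,310:430],None,fx=5,fy=5,interpolation=2)[...,::-1])
P=cloud("scene",d)[238:247,361:371].reshape(-1,3); m=np.nanmedian(P,0); print(m,"top-TCP",m[2]-s["position"][2])
E
```

```text
{'time': 11.0833, 'position': array([0.5658, 0.1346, 0.0408]), 'ft_force': array([-5.3325, -3.4754, 14.7335]), 'torque': array([-0.7201,  1.2009,  0.0362]), 'grip_width': 0.5866641801281481}
[0.5706 0.1359 0.0743] top-TCP 0.0335511860207313
```

View pics/s3.png

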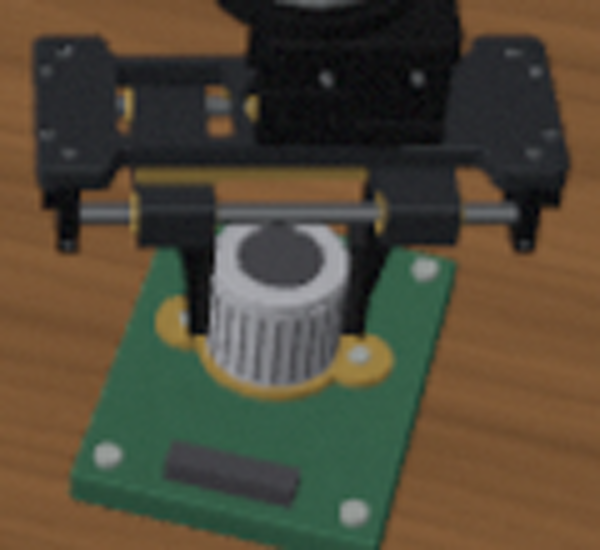

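The picture shows the collar sitting lower on the post (top face at crop (280,255)), pressing the brass plate down. The collar's top is at 0.075 m, which is 30 mm + 45 mm. The TCP has stalled at 0.0408 m against a predicted 0.0409 m, with 15 N on a hard stop and no slip. It is home, so I hand in while still holding it.

```bash
python3 -c "
from bench import ctrl
print(ctrl.close_job())"
```

```text
the job is handed in; nothing more can be done
None
```

I handed the job in at about 11 s with the collar fully home on the post, clasp plate pressed to its stop, and the gripper still holding it at 45 N; its keyways dropped over the pins at the angle it was picked up, so no turn was needed, and I never moved towards the jar, spool or hammer.

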